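Load a shoulder pin into a spring-clip fixture

TASK

Load the loose steel shoulder pin into the fixture so that it can be tacked: press it down, with its thin stepped end towards the block with the hole, until both pairs of spring fingers snap around it, then slide it along in the clips until the thin end is fully in the hole and the shoulder sits against the block. Set it in by hand pressure without dropping it, leave it there, and do not disturb the other things on the bench.

Things in the scene. Friction and masses are not known exactly. Their poses are not given: they have to be found in the camera images.
- pin_center (a point): Loose bright steel shoulder pin, 180 mm long, 0.15 to 0.27 kg: this point is on its axis, half-way along. Round body 24 mm in diameter from 78 mm behind this point (hexagonal head, 24 mm across flats, 12 mm long, behind that) to 72 mm ahead. It starts lying level on the bench, axis 12 mm up. y axis: along the pin towards the thin end; x and z turn as it rolls.
- pin_shoulder (a point): Point on the pin's axis at the shoulder, 72 mm ahead of pin_center, where the 24 mm body steps down to the thin end: a round spigot 16 mm in diameter, 18 mm long. Same axes as pin_center.
- pin: The same shoulder pin; this origin is at mid-length on the side that faces down at the start (12 mm from the axis). Use pin_center to grasp.
- fixture: Fixture, fixed to the bench: dark steel base plate 80 x 240 x 12 mm; origin at the centre of its underside, z up, y along its length towards the aluminium block with the hole. A seated pin lies along y with its axis at x = 0, z = 55 mm. Between the two pairs of fingers are 83 mm of free space, open to the sides and down to the base plate, for gripping the pin.
- seat (a point): Point on the clip axis at the near face of the aluminium block, where the shoulder ends up: x = 0, y = +88, z = 55 mm in the fixture's frame; same axes. The block is 46 mm wide, 24 mm thick and 82 mm high, with a hole 21 mm in diameter right through along y on the clip axis.
- clip_front (a point): Clip axis in the pair of springy steel fingers nearer the block: y = +43, z = 55 mm in the fixture's frame. The fingers are 12 mm wide along y, stand either side of a V saddle, narrow to a 16 mm gap 65 mm up and flare to 38 mm at their tops, 80 mm up. A pin laid in the flares rests with its axis 75 mm up; pressing it in takes about 12 to 22 N in all, sliding it then 4 to 15 N.
- clip_rear (a point): The same in the other, equal pair of fingers: y = -52, z = 55 mm in the fixture's frame.
- rear_plate (a point): Inner face of the upright aluminium plate (46 mm wide, 72 mm high) at the fixture's other end: y = -104, z = 55 mm in its frame. The pin must go down between this plate and the block with its spigot still short of the hole: 12 mm of play in all, pin_center at y between -14 and -2 mm (home: +16 mm).
- tape_measure: Bystander: tape measure, 32 x 82 x 60 mm, origin at the centre of its underside. Leave it.
- paint_marker: Bystander: lying paint marker with a dark cap, 16 x 131 x 17 mm, origin at the centre of its underside. Leave it.
- v_block: Bystander: steel V-block, 60 x 40 x 34 mm, origin at the centre of its underside. Leave it.
- torch_light: Bystander: lying dark pocket lamp, 31 x 104 x 31 mm, origin at the centre of its underside. Leave it.

How it is judged (in metres and radians):
On the way, in this order (a step that is already met when the one before it is completed fails the run):
1. the pin is snapped into both pairs of spring fingers, spigot towards the block (angle between the y axis of pin_center and the y axis of fixture, either way round below 0.04 rad and z of pin_center in the frame of fixture between 0.0515 and 0.0585 m and x of pin_center in the frame of fixture between -0.0035 and 0.0035 m and y of pin_shoulder in the frame of fixture above 0.04 m), for 0.1 s.
2. the pin is slid home, its shoulder against the block (angle between the y axis of pin_center and the y axis of fixture, either way round below 0.04 rad and z of pin_center in the frame of fixture between 0.0515 and 0.0585 m and x of pin_center in the frame of fixture between -0.0035 and 0.0035 m and distance between pin_shoulder and seat below 0.0045 m), for 0.1 s.
At the end, for the whole second after the job is handed in: The pin lies at rest in both pairs of spring fingers (axis within 3.5 mm of the clip axis and 0.04 rad of parallel), spigot in the hole of the block, shoulder within 4.5 mm of its seat on the block's face (all of step 2 and linear speed of pin below 0.02 m/s); the robot touches nothing.
It fails at once if the pin is dropped (moves freely at over 0.5 m/s while the gripper does not touch it) (linear speed of pin above 0.5 m/s and contact force between the fingers and pin below 0.1 N).
It fails at once if the tape measure is pushed more than 25 mm from its place (distance of tape_measure from where it was at the start of the episode above 0.025 m).
It fails at once if the paint marker is pushed more than 25 mm from its place (distance of paint_marker from where it was at the start of the episode above 0.025 m).
It fails at once if the v block is pushed more than 25 mm from its place (distance of v_block from where it was at the start of the episode above 0.025 m).
It fails at once if the torch light is pushed more than 25 mm from its place (distance of torch_light from where it was at the start of the episode above 0.025 m).
It also fails if it takes over 43 s, if anything falls off the work surface, if the arm or the gripper's body presses on something with over 40 N, if the wrist force passes 120 N, or if a joint passes its speed limit or range.

ROBOT

A 6-joint arm with a two-finger parallel gripper is mounted at the origin on the work surface; the furniture and walls round the work are solid. World frame = base frame: x ahead of the robot, y to its left, z up, the work surface at z = 0. Lengths are in mm, angles in rad, forces in N, time in s.
With the tool pointing down it reaches from about 250 to 800 mm from the base axis. Payload 8.5 kg.
Tool frame: the origin (TCP) lies between the finger pads; the fingertips stand 25 mm ahead of it and the grasp point (between the pads) lies 6 mm ahead of it (tip_reach is the distance from the TCP to the fingertips, in mm); z points along the fingers, y is the line along which they close (so a half turn about z gives the same grasp; the last joint's range is limited). The gripper opens to 85 mm and grips with 20 to 120 N. Pads are 22 mm wide; open, the fingers measure 114 mm over their backs; the gripper's body (76 mm by 85 mm) begins 54 mm behind the grasp point. The pads swing forward as they close: fully open they stand 13 mm farther back than shut.
Start: joints at [1.254, 0.238, -0.013, 1.319, 0, 1.571], TCP at [163.537, 498.836, 256.276] pointing down, gripper open.
Joint ranges: [-2.66, 2.66], [-1.03, 1.9], [-1.14, 1.46], [-1.82, 2.27], [-1.45, 1.34], [-3.14, 3.14]. Speed limits (rad/s): [2.22, 2.22, 2.79, 3.14, 3.14, 3.14].

INTERFACE

Orientations are given as a rotation vector (axis times angle).
In Python, from workcell import state, read_camera, camera_model, close_job, tip_reach gives the robot as it stands.
- The arm moves only by the tool apply_moves, never from a script. Its argument "moves" is a list of rows, each an object with "linear": the shift along the world's x, y, z in mm, a list of three; "turn": the turn, a rotation vector about the world's x, y, z in degrees, a list of three; "claw": the opening, from -1 (shut) to 1 (fully open). In form: [{"linear": [x, y, z], "turn": [wx, wy, wz], "claw": claw}, ...]. A call has exactly 5 rows; each row is the pose to reach, as a shift and turn from the pose commanded when the call began; what a row does not reach only later rows make up. A row lasts 1/10 s, in which the tool goes at most 50 mm and 8.59 degrees, less where a joint would pass 70% of its speed; a pose out of reach is approached as far as the arm can. A call with a gripper value outside its range is refused whole. The fingers move at their own pace and stop on an object; "grip_force" is the grip in N (left out, the last holds). Time passes only in rows, so rows that repeat a pose let the fingers close, or fill a call up. It gives the time, the measured TCP pose, the force, the opening and the grip force at its end, in the units of the state.
- state(): the state, without advancing time (a new reading comes with each control period).
- read_camera(name): name is "side" or "top"; returns the picture (400x640x3 uint8, red, green, blue); there is no depth.
- camera_model(name): a dict with "vertical_fov" (degrees; the focal length in pixels is half the picture's height over the tangent of half this angle, whatever the lens; pixels are square), "cx", "cy" (the principal point, pixels), "pose" (4x4, takes a point from camera to world coordinates). Camera axes: x right, y up, looking along -z (the intrinsics and any distortion apply to the point x, -y, -z); pixel columns grow to the right and rows downward; lengths in mm; the calibration is good to about 2 mm. A picture is of the moment at which its call begins. camera_model takes no time and is no camera call.
- close_job(): hands the job in; it is judged then, once.
The state is a dict: "clock": time; "joints": joint angles; "qvel": joint speeds; "joint_efforts": joint torques, N m; "eef_pos": TCP position; "eef_rot": TCP orientation; "ft_force": force on the tool from outside, world axes, zero at the start; "ft_torque": the same for the moment, N m; "opening": opening from 0.0 (shut) to 1.0 (fully open); "grasp_force": force on a finger pad.
Only numpy, scipy, OpenCV 4.12 (cv2) and the standard library are available. Lean on these libraries where they do the work, as an engineer would, in place of code of your own. Each camera call takes 0.05 s, during which the arm holds its last target. There are 200 camera calls.

## Working session

There is one attempt and no reset: what is moved stays moved. The work goes in short steps, Python scripts to look and compute and a tool call to move; the robot and the scene stay as the last step left them, time stands still between calls to the robot, and variables do not carry over. Pictures are saved under pics/ and viewed, at most 10 in all, crops included, and the job is handed in when it is done.

Besides the shell and the picture viewer there is one more tool, called in YAML: its name, and indented under it one key for each argument. apply_moves: Moves the arm, as the interface text tells. Its arguments: {"type":"object","properties":{"moves":{"type":"array"},"grip_force":{"type":"number"}},"required":["moves"]}

```bash
mkdir -p pics; ls
python3 - <<'E'
from workcell import *
import cv2
for n in("side","top"):
    cv2.imwrite(f"pics/{n}0.png",read_camera(n)[:,:,::-1]); m=camera_model(n); print(n,m)
s=state(); print(s, tip_reach)
E
```

```text
pics
side {'vertical_fov': 54.18530692329466, 'cx': 318.400686674364, 'cy': 199.97758293704075, 'pose': array([[ 9.88465818e-01,  7.71969762e-02, -1.30291800e-01,
         2.83235691e+02],
       [-1.51402370e-01,  5.23924373e-01, -8.38200796e-01,
        -9.53529184e+02],
       [ 3.55648262e-03,  8.48259323e-01,  5.29569139e-01,
         6.56597464e+02],
       [ 0.00000000e+00,  0.00000000e+00,  0.00000000e+00,
         1.00000000e+00]])}
top {'vertical_fov': 56.2280608889526, 'cx': 316.6816790281451, 'cy': 202.0526436002728, 'pose': array([[ 7.05361194e-03,  9.81068478e-01, -1.93532652e-01,
         2.45109854e+02],
       [-9.99762307e-01,  2.92609742e-03, -2.16047957e-02,
        -4.76355939e+00],
       [-2.06294886e-02,  1.93639043e-01,  9.80855925e-01,
         1.03401817e+03],
       [ 0.00000000e+00,  0.00000000e+00,  0.00000000e+00,
         1.00000000e+00]])}
{'clock': 0.1, 'joints': array([ 1.25397774e+00,  2.38730544e-01, -1.41266731e-02,  1.31916083e+00,
       -1.03205178e-05,  1.57077265e+00]), 'qvel': array([-2.92143426e-04, -1.07126833e-03,  8.66676257e-04, -1.22584066e-03,
        1.02867777e-03, -6.63951253e-06]), 'joint_efforts': array([-6.48753794e-04, -5.39722753e+01,  3.46997058e+01,  1.34758974e-02,
       -3.52716495e-05,  1.68203422e-05]), 'eef_pos': array([163.46943662, 498.58237449, 255.75360128]), 'eef_rot': array([-4.95513145e-01, -3.10208326e+00,  1.89749346e-03]), 'ft_force': array([-0.13695709,  0.20185573,  0.2588719 ]), 'ft_torque': array([ 0.02846945, -0.03113068,  0.04085845]), 'grasp_force': 0.0, 'opening': 0.9974782537092907} 25.0
```

View pics/top0.png

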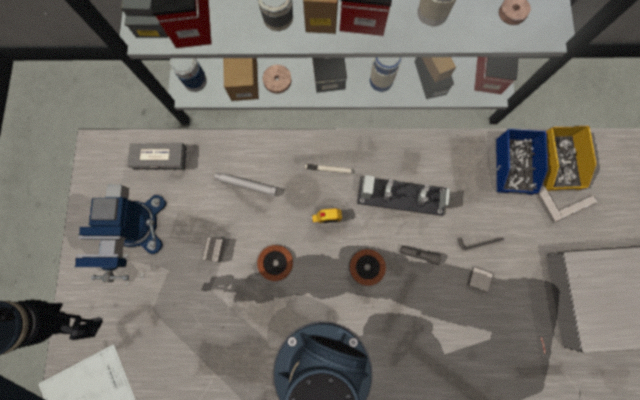

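View pics/side0.png

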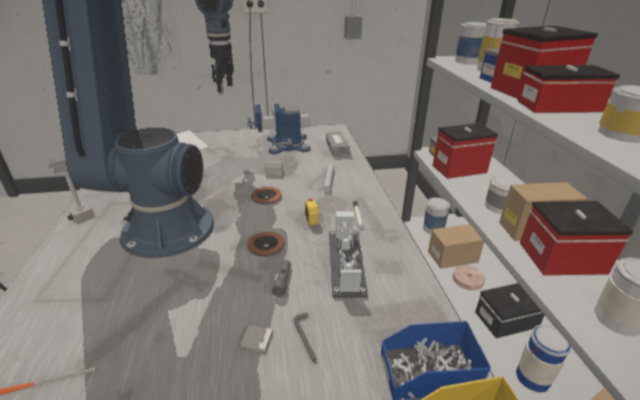

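The top view shows the pin at about (215,176)-(282,192) and the fixture at about (358..450, 176..213). In the side view the fixture is at (345,255) and the pin at (328,178). I'll enlarge both.

```bash
cat > h.py <<'E'
import numpy as np
from workcell import *
def ray(n,u,v):
    m=camera_model(n); f=200/np.tan(np.radians(m["vertical_fov"]/2)); P=m["pose"]
    d=P[:3,:3]@np.array([(u-m["cx"])/f,-(v-m["cy"])/f,-1]); return P[:3,3],d
def at(n,u,v,z):
    o,d=ray(n,u,v); return o+d*(z-o[2])/d[2]
def proj(n,p):
    m=camera_model(n); f=200/np.tan(np.radians(m["vertical_fov"]/2)); P=m["pose"]
    c=P[:3,:3].T@(np.array(p)-P[:3,3]); return np.array([m["cx"]-f*c[0]/c[2],m["cy"]+f*c[1]/c[2]])
E
python3 - <<'E'
import cv2,numpy as np
im=cv2.imread("pics/top0.png")
a=cv2.resize(im[160:210,205:305],None,fx=8,fy=8,interpolation=cv2.INTER_CUBIC)[:290]
b=cv2.resize(im[165:220,352:452],None,fx=8,fy=8,interpolation=cv2.INTER_CUBIC)[:]
b=cv2.resize(b,(800,440))
cv2.imwrite("pics/c0.png",np.vstack([cv2.resize(a,(500,181)),np.zeros((5,500,3),np.uint8),np.zeros((1,500,3),np.uint8)])) 
c=np.zeros((600,800,3),np.uint8)
p=cv2.resize(im[168:198,205:305],(800,240),interpolation=cv2.INTER_CUBIC)
q=cv2.resize(im[172:217,355:455],(800,360),interpolation=cv2.INTER_CUBIC)
c[:240]=p;c[240:]=q
cv2.imwrite("pics/c1.png",c)
from h import *
print(at("top",322,370,0))
E
```

```text
[6.4431738  1.13102562 0.        ]
```

View pics/c1.png

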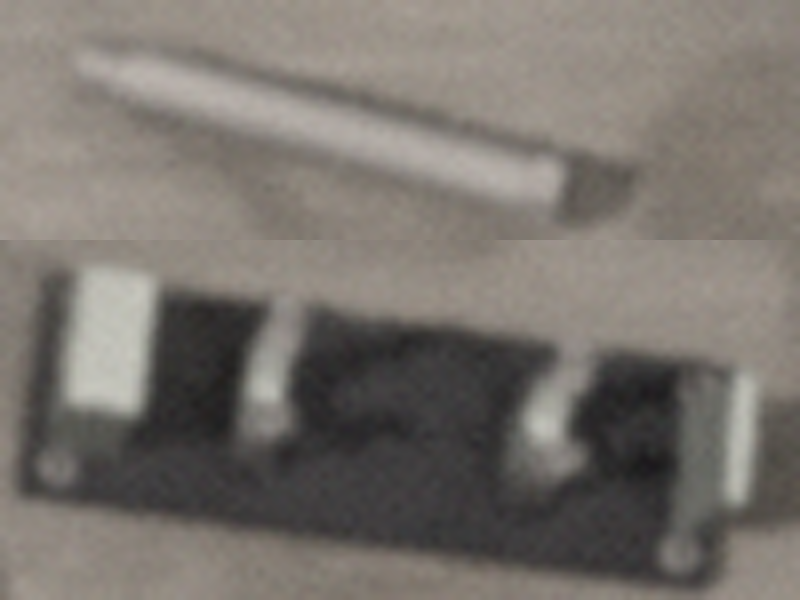

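The crop (8x) shows the pin with its spigot tip at about (75,58) and head end at about (633,187). In the fixture, the block is on the left (top corners (78,268), (157,272), (145,415), (62,405)) and the rear plate is on the right. The spigot already points the block's way. Next I fit the poses.

```bash
cat > fit.py <<'E'
from h import *
from scipy.optimize import least_squares
obs=[((78,268),(23,112,82)),((157,272),(23,88,82)),((145,415),(-23,88,82)),((62,405),(-23,112,82)),
((728,372),(23,-104,72)),((722,502),(-23,-104,72)),
((22,492),(-40,120,12)),((712,585),(-40,-120,12)),((50,270),(40,120,12)),((728,362),(40,-120,12))]
def W(q,l):
    c,s=np.cos(q[2]),np.sin(q[2]); return [q[0]+c*l[0]-s*l[1],q[1]+s*l[0]+c*l[1],l[2]]
def r(q): return np.concatenate([proj("top",W(q,l))-[355+u/8,172+(v-240)/8] for (u,v),l in obs])
s=least_squares(r,[480,-150,0],loss="soft_l1",x_scale=[100,100,.1])
print("fix",s.x,np.degrees(s.x[2])); print(r(s.x).reshape(-1,2).round(1))
for n,l in(("seat",(0,88,55)),("cf",(0,43,55)),("cr",(0,-52,55)),("block",(0,112,82))): print(n,proj("side",W(s.x,l)).round(1),np.round(W(s.x,l),1))
a=at("top",205+76/8,168+58/8,12); b=at("top",205+633/8,168+187/8,12)
print("pin",a,b,np.linalg.norm(a-b),"c",(a+b)/2,"yaw",np.degrees(np.arctan2(-(a-b)[0],(a-b)[1])))
print(proj("side",a),proj("side",b))
E
python3 fit.py
python3 - <<'E'
import cv2,numpy as np
im=cv2.imread("pics/side0.png")
c=np.zeros((600,800,3),np.uint8)
c[:,:400]=cv2.resize(im[200:302,310:378],(400,600),interpolation=cv2.INTER_CUBIC)
c[:,400:]=cv2.resize(im[150:210,305:345],(400,600),interpolation=cv2.INTER_CUBIC)
cv2.imwrite("pics/c2.png",c)
E
```

```text
fix [ 4.66182285e+02 -2.18512095e+02 -1.38636876e-01] -7.943307873676013
[[ 0.5 -0. ]
 [-0.2  0.7]
 [-0.8 -0.2]
 [ 0.4 -0.2]
 [ 0.9 -0.9]
 [ 0.3 -0.1]
 [-0.8 -0.1]
 [-0.1  0.4]
 [-0.7  0.1]
 [ 0.3  0.2]]
seat [343.5 224.4] [ 478.3 -131.4   55. ]
cf [344.7 234.7] [ 472.1 -175.9   55. ]
cr [347.5 259.2] [ 459. -270.   55.]
block [343.2 210.8] [ 481.7 -107.6   82. ]
pin [523.48184147 308.54121393  12.        ] [477.01288779 109.28333523  12.        ] 204.60465753007836 c [500.24736463 208.91227458  12.        ] yaw -13.127326996975349
[330.45362706 163.63198207] [327.21108156 192.20274562]
```

View pics/c2.png

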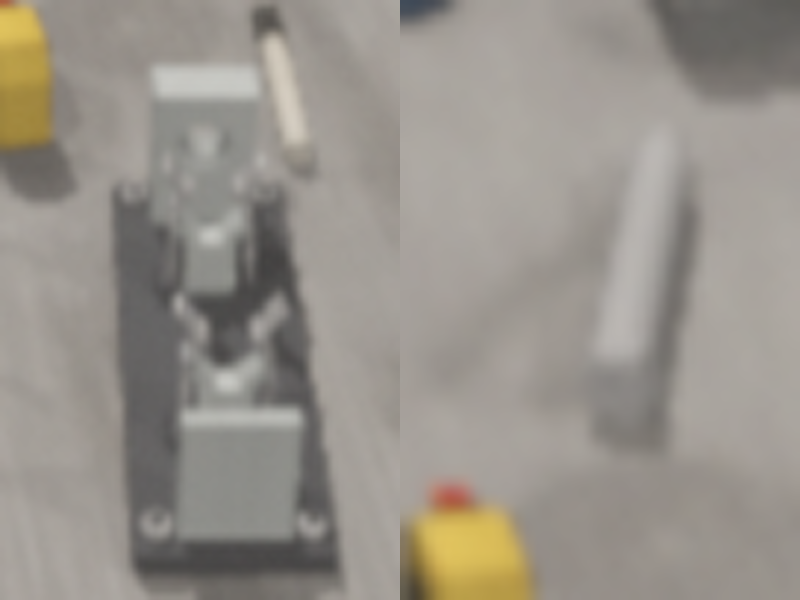

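The side crop shows the block top at (152..258, 68..98), the rear-plate top inner edge at (188..303, 408), the pin tip at about (660,125) and its head start at about (622,360). The 204 mm length is too long, because the dark head blends with its shadow. I'll refit using the spigot tip, the head/body line and both cameras.

```bash
cat >> fit.py <<'E'
print("----")
ob2=[((155,98),(-23,88,82)),((257,98),(23,88,82)),((152,68),(-23,112,82)),((258,68),(23,112,82)),((188,408),(-23,-104,72)),((303,408),(23,-104,72)),((113,190),(-40,120,12))]
def r2(q): return np.concatenate([proj("side",W(q,l))-[310+u/5.882,200+v/5.882] for (u,v),l in ob2])
print("resid side with top fit",r2(s.x).reshape(-1,2).round(1).tolist())
s2=least_squares(lambda q:np.r_[r(q),r2(q)],s.x,loss="soft_l1",x_scale=[100,100,.1]); print("fix both",s2.x,np.degrees(s2.x[2]),r2(s2.x).reshape(-1,2).round(1).tolist())
def P(q,l): return W([q[0],q[1],q[2]],l)
po=[("top",205+80/8,168+59/8,(0,90,12)),("top",205+563/8,168+185/8,(0,-78,13)),("side",305+66,0,0)][:2]
po+=[("side",305+26,162.8,(0,90,18)),("side",305+22.5,186,(0,-78,22))]
rp=lambda q:np.concatenate([proj(n,P(q,l))-[u,v] if n=="top" else (proj(n,P(q,l))-[u,v]) for n,u,v,l in po])
s3=least_squares(rp,[500,212,-.23],x_scale=[100,100,.1]); print("pin",s3.x,np.degrees(s3.x[2]),rp(s3.x).reshape(-1,2).round(2).tolist())
E
python3 fit.py | sed -n '/----/,$p'
```

```text
----
resid side with top fit [[-1.3, -0.7], [-1.0, -0.8], [-1.3, -0.7], [-2.0, -0.8], [-2.7, -0.4], [-1.4, -0.6], [-1.5, -1.9]]
fix both [ 4.67747608e+02 -2.19663847e+02 -1.38694528e-01] -7.946611109602493 [[-0.6, -0.5], [-0.3, -0.6], [-0.6, -0.5], [-1.3, -0.6], [-1.9, -0.2], [-0.6, -0.3], [-0.9, -1.7]]
pin [ 4.99958191e+02  2.13852993e+02 -2.50463092e-01] -14.350478112657177 [[2.1, 0.29], [-1.57, -1.11], [-0.48, 0.29], [-0.66, -1.01]]
```

apply_moves:
  moves:
    - {"linear": [170,-143,-30],"turn": [0,0,-43],"claw": 1}
    - {"linear": [170,-143,-30],"turn": [0,0,-43],"claw": 1}
    - {"linear": [170,-143,-30],"turn": [0,0,-43],"claw": 1}
    - {"linear": [170,-143,-30],"turn": [0,0,-43],"claw": 1}
    - {"linear": [170,-143,-30],"turn": [0,0,-43],"claw": 1}
  grip_force: 60

```text
clock: 0.6
eef_pos: [335.3, 353.2, 225.5]
eef_rot: [1.608, 2.698, -0.002]
ft_force: [-0.1, 0.3, -0.6]
opening: 1.0
grasp_force: 0.0
```

apply_moves:
  moves:
    - {"linear": [166.5,-143,-96],"turn": [0,0,-43],"claw": 1}
    - {"linear": [166.5,-143,-96],"turn": [0,0,-43],"claw": 1}
    - {"linear": [166.5,-143,-96],"turn": [0,0,-43],"claw": 1}
    - {"linear": [166.5,-143,-96],"turn": [0,0,-43],"claw": 1}
    - {"linear": [166.5,-143,-96],"turn": [0,0,-43],"claw": 1}

```text
clock: 1.1
eef_pos: [501.3, 210.8, 128.9]
eef_rot: [-2.484, -1.923, 0.002]
ft_force: [-0.0, 0.9, 0.4]
opening: 0.997
grasp_force: 0.0
```

Run:
```python
from h import *; import cv2
a=read_camera("top")[:,:,::-1];b=read_camera("side")[:,:,::-1]
c=np.zeros((600,800,3),np.uint8)
c[:,:500]=cv2.resize(a[150:210,200:300],(500,300),interpolation=cv2.INTER_CUBIC).repeat(2,0)[:600] if 0 else cv2.copyMakeBorder(cv2.resize(a[150:210,210:293],(500,361),interpolation=cv2.INTER_CUBIC),0,239,0,0,cv2.BORDER_CONSTANT)
c[:,500:]=cv2.resize(b[140:210,312:347],(300,600),interpolation=cv2.INTER_CUBIC)
cv2.imwrite("pics/c3.png",c); print(state()["eef_pos"])
```

```text
[501.74881616 209.61815955 127.64729662]
```

View pics/c3.png

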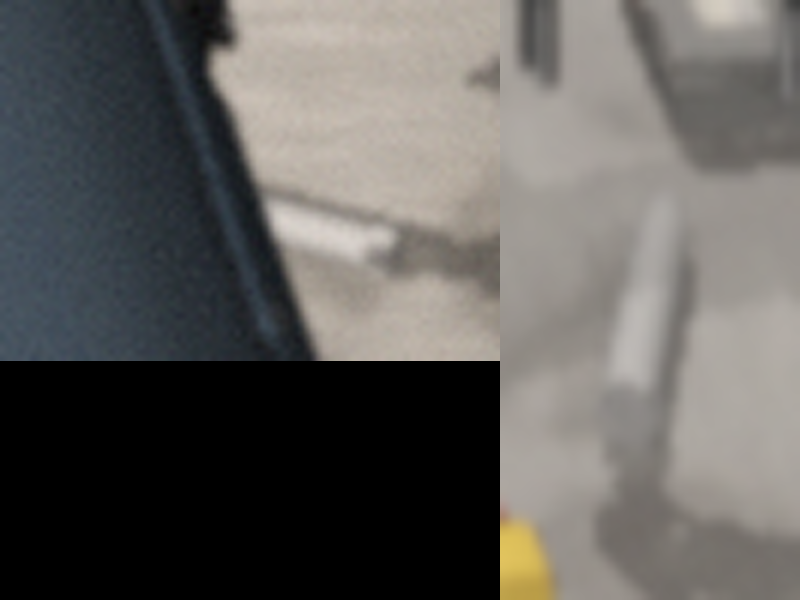

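apply_moves:
  moves:
    - {"linear": [0,0,-45],"turn": [0,0,0],"claw": 1}
    - {"linear": [0,0,-85],"turn": [0,0,0],"claw": 1}
    - {"linear": [0,0,-85],"turn": [0,0,0],"claw": 1}
    - {"linear": [0,0,-85],"turn": [0,0,0],"claw": 1}
    - {"linear": [0,0,-85],"turn": [0,0,0],"claw": 1}

```text
clock: 1.7
eef_pos: [501.0, 213.7, 47.3]
eef_rot: [2.476, 1.933, 0.004]
ft_force: [-1.0, -0.0, 0.5]
opening: 1.001
grasp_force: 0.0
```

apply_moves:
  moves:
    - {"linear": [-0.5,0,-16],"turn": [0,0,0],"claw": 1}
    - {"linear": [-0.5,0,-16],"turn": [0,0,0],"claw": 0.2}
    - {"linear": [-0.5,0,-16],"turn": [0,0,0],"claw": -0.4}
    - {"linear": [-0.5,0,-16],"turn": [0,0,0],"claw": -1}
    - {"linear": [-0.5,0,-16],"turn": [0,0,0],"claw": -1}

```text
clock: 2.2
eef_pos: [500.0, 213.1, 30.2]
eef_rot: [2.477, 1.932, 0.002]
ft_force: [0.0, -0.1, -0.1]
opening: 0.331
grasp_force: 0.0
```

apply_moves:
  moves:
    - {"linear": [0,0,0],"turn": [0,0,0],"claw": -1}
    - {"linear": [0,0,0],"turn": [0,0,0],"claw": -1}
    - {"linear": [0,0,0],"turn": [0,0,0],"claw": -1}
    - {"linear": [0,0,0],"turn": [0,0,0],"claw": -1}
    - {"linear": [0,0,0],"turn": [0,0,0],"claw": -1}

```text
clock: 2.7
eef_pos: [500.0, 213.1, 30.3]
eef_rot: [2.477, 1.932, 0.002]
ft_force: [-2.0, -0.3, 8.2]
opening: 0.255
grasp_force: 58.4
```

apply_moves:
  moves:
    - {"linear": [0,0,30],"turn": [0,0,0],"claw": -1}
    - {"linear": [0,0,70],"turn": [0,0,0],"claw": -1}
    - {"linear": [0,0,110],"turn": [0,0,0],"claw": -1}
    - {"linear": [0,0,150],"turn": [0,0,0],"claw": -1}
    - {"linear": [0,-30,150],"turn": [0,0,0],"claw": -1}
  grip_force: 100

```text
clock: 3.2
eef_pos: [502.4, 185.5, 184.7]
eef_rot: [2.473, 1.934, 0.015]
ft_force: [2.2, -0.3, -2.6]
opening: 0.239
grasp_force: 99.6
```

apply_moves:
  moves:
    - {"linear": [-5,-45,0],"turn": [0,0,2],"claw": -1}
    - {"linear": [-10,-90,0],"turn": [0,0,4],"claw": -1}
    - {"linear": [-15,-135,0],"turn": [0,0,6.15],"claw": -1}
    - {"linear": [-20,-180,0],"turn": [0,0,6.15],"claw": -1}
    - {"linear": [-25,-225,0],"turn": [0,0,6.15],"claw": -1}

```text
clock: 3.7
eef_pos: [473.9, -43.8, 179.5]
eef_rot: [2.37, 2.062, 0.0]
ft_force: [1.1, -0.2, -1.9]
opening: 0.239
grasp_force: 99.6
```

apply_moves:
  moves:
    - {"linear": [-3,-45,0],"turn": [0,0,0],"claw": -1}
    - {"linear": [-6,-90,0],"turn": [0,0,0],"claw": -1}
    - {"linear": [-9,-135,0],"turn": [0,0,0],"claw": -1}
    - {"linear": [-9,-175,0],"turn": [0,0,0],"claw": -1}
    - {"linear": [-9,-185,0],"turn": [0,0,0],"claw": -1}

```text
clock: 4.2
eef_pos: [465.3, -230.8, 179.4]
eef_rot: [2.373, 2.057, -0.001]
ft_force: [0.5, 0.4, -2.7]
opening: 0.241
grasp_force: 99.6
```

Run:
```python
from h import *; import cv2
a=read_camera("top")[:,:,::-1];a=read_camera("top")[:,:,::-1];b=read_camera("side")[:,:,::-1]
cv2.imwrite("pics/t4.png",a);cv2.imwrite("pics/s4.png",b)
c=np.zeros((600,800,3),np.uint8)
c[:300,:400]=cv2.resize(a[140:230,340:460],(400,300),interpolation=cv2.INTER_CUBIC)
c[:,400:]=cv2.resize(b[165:300,305:395],(400,600),interpolation=cv2.INTER_CUBIC)
cv2.imwrite("pics/c4.png",c); s=state();print(s["eef_pos"],s["eef_rot"],s["ft_force"],s["ft_torque"],s["opening"],s["clock"])
```

```text
[ 465.14179998 -227.21446741  179.100414  ] [-2.37079128e+00 -2.05973722e+00  6.23783651e-05] [ 0.90929655  0.21486108 -1.57825183] [ 0.03433878 -0.03677212  0.02581718] 0.2411009082399253 4.35
```

View pics/c4.png

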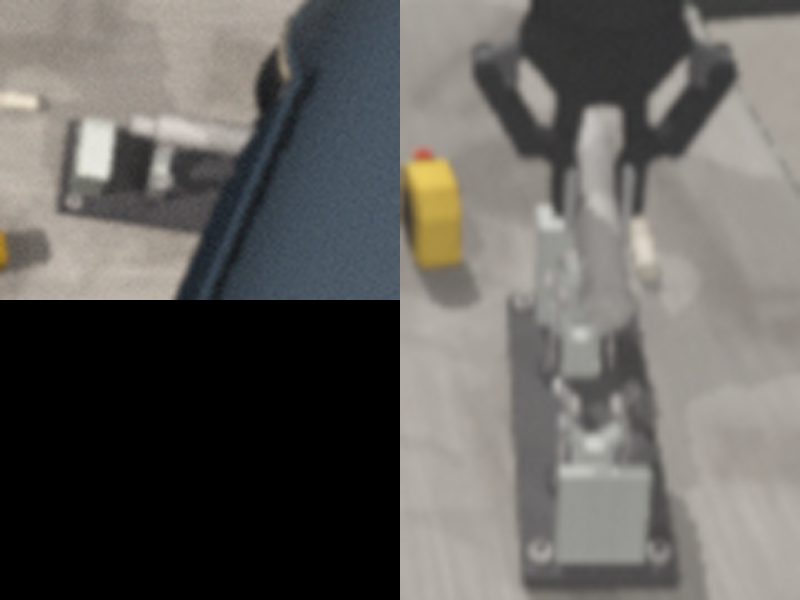

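Top crop: the spigot tip is at about (133,122), right of and near the block. Side crop: the spigot top is at about (601,108) and the head end at about (603,310..325). I'll check the tilt and along-axis offset against a level prediction.

```bash
cat > p.py <<'E'
from h import *
from scipy.spatial.transform import Rotation as R
from scipy.optimize import least_squares
s=state(); T=R.from_rotvec(s["eef_rot"]).as_matrix(); p=s["eef_pos"]
yaw=np.arctan2(T[1,1],T[0,1]); print("yaw",np.degrees(yaw),"toolz",T[:,2])
d0=np.array([-np.sin(yaw),np.cos(yaw),0]); g=p-[0,0,18]
for n in("top","side"):
    for l in(-90,-78,72,90): print(n,l,(proj(n,g+d0*l)).round(1))
def pts(q):
    d=d0*np.cos(q[1])+np.array([0,0,np.sin(q[1])]); up=np.array([0,0,1.]); c=g+d0*q[0]+up*q[2]
    return c,d,up
def res(q):
    c,d,up=pts(q)
    e=[proj("top",c+d*90)-[380.4,176.8], proj("side",c+d*90+up*7)-[350.2,189.5], (proj("side",c-d*90-up*10)-[350.7,238.1])]
    return np.r_[np.concatenate(e),q[2]/6]
f=least_squares(res,[0,0,0],x_scale=[5,.1,5]); print("offset,pitch deg,dz",f.x[0],np.degrees(f.x[1]),f.x[2],res(f.x).round(1))
E
python3 p.py
```

```text
yaw -8.031934259899565 toolz [-7.01866337e-04  7.47290421e-04 -9.99999474e-01]
top -90 [455.9 187.9]
top -78 [450.9 187.2]
top 72 [387.9 178.6]
top 90 [380.4 177.6]
side -90 [351.4 235. ]
side -78 [351.  231.6]
side 72 [345.9 194.9]
side 90 [345.4 191.2]
offset,pitch deg,dz -0.7620539572229186 -0.9517949439835555 0.8484801466253765 [ 0.3  0.9 -4.7 -0.4  0.6  0.1  0.1]
```

Run:
```python
import cv2,numpy as np
a=cv2.imread("pics/t4.png");b=cv2.imread("pics/s4.png")
c=np.zeros((600,800,3),np.uint8)
c[:300,:400]=cv2.resize(a[165:195,375:415],(400,300),interpolation=cv2.INTER_CUBIC)
c[:,400:]=cv2.resize(b[185:245,330:370],(400,600),interpolation=cv2.INTER_CUBIC)
cv2.imwrite("pics/c5.png",c)
```

```text
(no output)
```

View pics/c5.png

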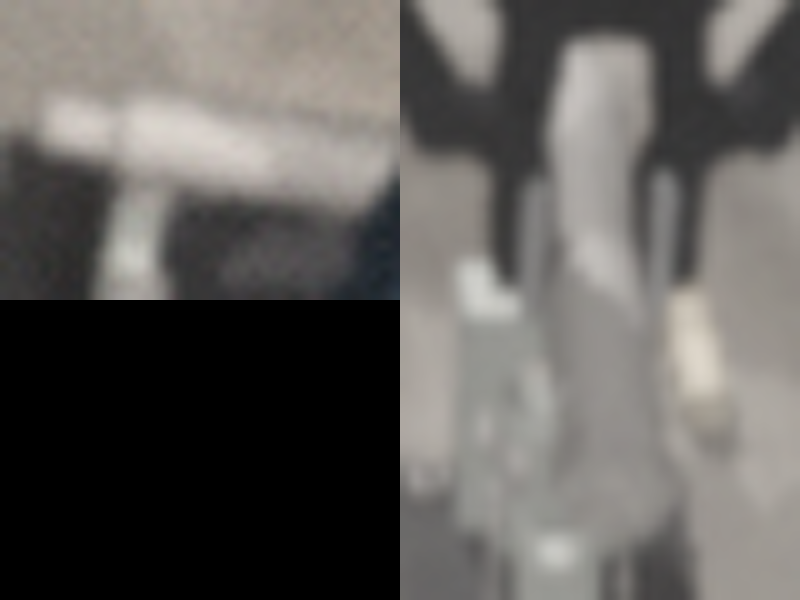

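The top crop shows the spigot tip at (379.0,177.6) and the shoulder at about 386.5, with a slope of 7.3°. So the yaw is right and the pin sits about 3 mm spigot-wards in the grip. I'll shift it back 2.5 mm and lower it to just above the flares.

apply_moves:
  moves:
    - {"linear": [0,-2.5,-30],"turn": [0,0,0],"claw": -1}
    - {"linear": [0,-2.5,-60],"turn": [0,0,0],"claw": -1}
    - {"linear": [0,-2.5,-78],"turn": [0,0,0],"claw": -1}
    - {"linear": [0,-2.5,-80],"turn": [0,0,0],"claw": -1}
    - {"linear": [0,-2.5,-80],"turn": [0,0,0],"claw": -1}

```text
clock: 4.85
eef_pos: [465.6, -228.4, 99.5]
eef_rot: [-2.368, -2.063, 0.0]
ft_force: [0.5, -0.0, -2.2]
opening: 0.239
grasp_force: 99.7
```

Run:
```python
from h import *; import cv2
a=read_camera("top")[:,:,::-1];a=read_camera("top")[:,:,::-1];b=read_camera("side")[:,:,::-1]
c=np.zeros((600,800,3),np.uint8)
c[:400,:400]=cv2.resize(a[165:205,365:405],(400,400),interpolation=cv2.INTER_CUBIC)
c[:,400:]=cv2.resize(b[205:285,325:378],(400,600),interpolation=cv2.INTER_CUBIC)
cv2.imwrite("pics/c6.png",c); s=state();print(s["eef_pos"],s["eef_rot"],s["ft_force"],s["ft_torque"],s["opening"],s["clock"])
```

```text
[ 466.35968795 -229.50119903  100.54080034] [2.36796896e+00 2.06196422e+00 1.14213746e-03] [ 0.24993016  0.34842409 -2.27016432] [0.01043775 0.01960042 0.04279342] 0.23742041050059814 5.0
```

View pics/c6.png

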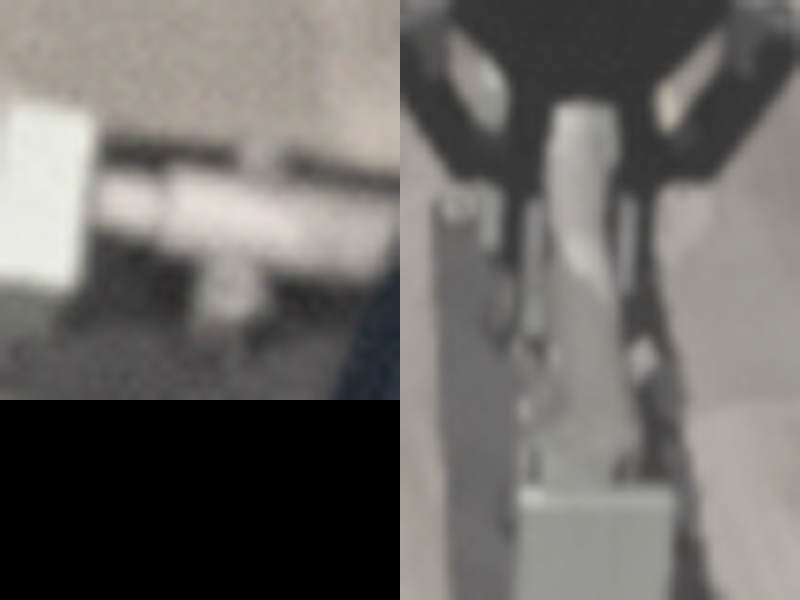

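Top crop: the spigot tip is at about col 97 and the block edge at about col 91, so there is only about 1–2 mm of gap. The pin is centred laterally between the flares (both mid-points near row 222). I'll shift back 4.5 mm, then press down in steps.

apply_moves:
  moves:
    - {"linear": [-0.6,-4.5,0],"turn": [0,0,0],"claw": -1}
    - {"linear": [-0.6,-4.5,-4],"turn": [0,0,0],"claw": -1}
    - {"linear": [-0.6,-4.5,-8],"turn": [0,0,0],"claw": -1}
    - {"linear": [-0.6,-4.5,-11],"turn": [0,0,0],"claw": -1}
    - {"linear": [-0.6,-4.5,-11],"turn": [0,0,0],"claw": -1}

```text
clock: 5.5
eef_pos: [465.3, -234.7, 89.0]
eef_rot: [2.369, 2.061, 0.001]
ft_force: [-1.5, -0.4, 6.8]
opening: 0.239
grasp_force: 100.6
```

apply_moves:
  moves:
    - {"linear": [0,0,-2],"turn": [0,0,0],"claw": -1}
    - {"linear": [0,0,-4],"turn": [0,0,0],"claw": -1}
    - {"linear": [0,0,-6],"turn": [0,0,0],"claw": -1}
    - {"linear": [0,0,-6],"turn": [0,0,0],"claw": -1}
    - {"linear": [0,0,-6],"turn": [0,0,0],"claw": -1}

```text
clock: 6.0
eef_pos: [465.2, -234.6, 82.8]
eef_rot: [2.369, 2.061, 0.0]
ft_force: [-1.1, -1.5, 4.6]
opening: 0.24
grasp_force: 100.4
```

apply_moves:
  moves:
    - {"linear": [0,0,-2],"turn": [0,0,0],"claw": -1}
    - {"linear": [0,0,-4],"turn": [0,0,0],"claw": -1}
    - {"linear": [0,0,-6],"turn": [0,0,0],"claw": -1}
    - {"linear": [0,0,-8],"turn": [0,0,0],"claw": -1}
    - {"linear": [0,0,-8],"turn": [0,0,0],"claw": -1}

```text
clock: 6.5
eef_pos: [464.9, -234.2, 73.8]
eef_rot: [-2.37, -2.062, 0.0]
ft_force: [1.8, -1.4, -6.1]
opening: 0.241
grasp_force: 99.4
```

Run:
```python
from h import *; import cv2
a=read_camera("top")[:,:,::-1];b=read_camera("side")[:,:,::-1]
c=np.zeros((600,800,3),np.uint8)
c[:400,:400]=cv2.resize(a[165:205,365:405],(400,400),interpolation=cv2.INTER_CUBIC)
c[:,400:]=cv2.resize(b[205:285,325:378],(400,600),interpolation=cv2.INTER_CUBIC)
cv2.imwrite("pics/c7.png",c); s=state();print(s["eef_pos"],s["eef_rot"],s["ft_force"],s["ft_torque"],s["opening"],s["clock"])
```

```text
[ 464.92470949 -234.13567982   73.81710251] [-2.36962604e+00 -2.06191549e+00  3.61007825e-04] [ 1.27979772 -1.03211264 -6.92347595] [-0.25498695 -0.47098715  0.10237625] 0.23727138725287525 6.6
```

View pics/c7.png

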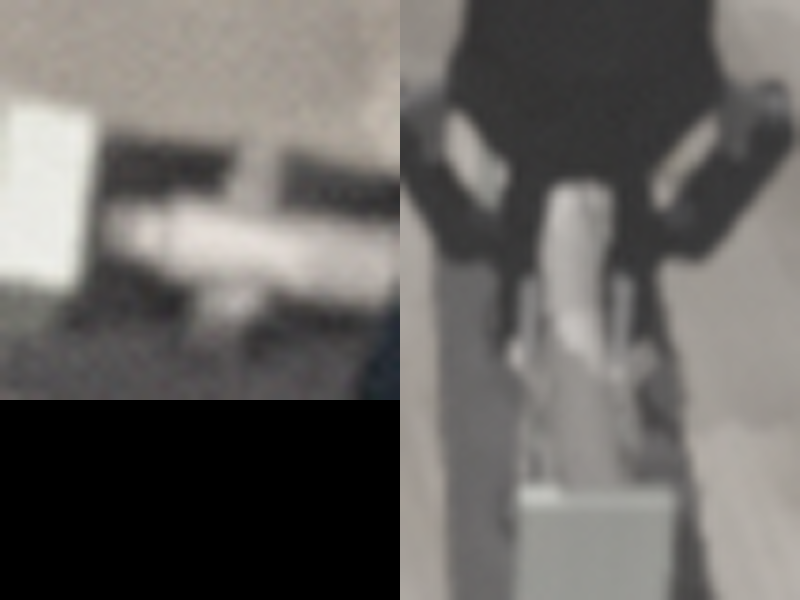

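Both flares now straddle the pin, and the vertical force has reversed to pull downward, so the snap happened. I'll settle it 1.5 mm lower, then slide.

apply_moves:
  moves:
    - {"linear": [0,0,-0.8],"turn": [0,0,0],"claw": -1}
    - {"linear": [0,0,-1.6],"turn": [0,0,0],"claw": -1}
    - {"linear": [0,0,-1.6],"turn": [0,0,0],"claw": -1}
    - {"linear": [0,0,-1.6],"turn": [0,0,0],"claw": -1}
    - {"linear": [0,0,-1.6],"turn": [0,0,0],"claw": -1}

```text
clock: 7.1
eef_pos: [465.1, -234.2, 73.4]
eef_rot: [2.369, 2.062, 0.0]
ft_force: [-0.0, -0.2, 4.9]
opening: 0.235
grasp_force: 100.7
```

apply_moves:
  moves:
    - {"linear": [0.3,2,0],"turn": [0,0,0],"claw": -1}
    - {"linear": [0.6,4,0],"turn": [0,0,0],"claw": -1}
    - {"linear": [0.8,6,0],"turn": [0,0,0],"claw": -1}
    - {"linear": [1.1,8,0],"turn": [0,0,0],"claw": -1}
    - {"linear": [1.4,10,0],"turn": [0,0,0],"claw": -1}

```text
clock: 7.6
eef_pos: [466.4, -225.4, 73.4]
eef_rot: [2.369, 2.06, -0.003]
ft_force: [-2.4, -6.4, 4.8]
opening: 0.233
grasp_force: 100.4
```

apply_moves:
  moves:
    - {"linear": [0.3,2,0],"turn": [0,0,0],"claw": -1}
    - {"linear": [0.6,4,0],"turn": [0,0,0],"claw": -1}
    - {"linear": [0.8,6,0],"turn": [0,0,0],"claw": -1}
    - {"linear": [1.1,8,0],"turn": [0,0,0],"claw": -1}
    - {"linear": [1.3,9,0],"turn": [0,0,0],"claw": -1}

```text
clock: 8.1
eef_pos: [467.7, -216.4, 73.4]
eef_rot: [2.369, 2.06, -0.003]
ft_force: [-2.7, -7.9, 4.5]
opening: 0.244
grasp_force: 100.4
```

apply_moves:
  moves:
    - {"linear": [0.1,0.5,0],"turn": [0,0,0],"claw": -1}
    - {"linear": [0.1,1,0],"turn": [0,0,0],"claw": -1}
    - {"linear": [0.2,1.5,0],"turn": [0,0,0],"claw": -1}
    - {"linear": [0.3,2,0],"turn": [0,0,0],"claw": -1}
    - {"linear": [0.3,2,0],"turn": [0,0,0],"claw": -1}

```text
clock: 8.6
eef_pos: [468.0, -214.4, 73.4]
eef_rot: [2.369, 2.06, -0.003]
ft_force: [-2.7, -6.6, 6.0]
opening: 0.237
grasp_force: 100.4
```

apply_moves:
  moves:
    - {"linear": [0.1,0.5,0],"turn": [0,0,0],"claw": -1}
    - {"linear": [0.1,1,0],"turn": [0,0,0],"claw": -1}
    - {"linear": [0.2,1.5,0],"turn": [0,0,0],"claw": -1}
    - {"linear": [0.3,2,0],"turn": [0,0,0],"claw": -1}
    - {"linear": [0.3,2,0],"turn": [0,0,0],"claw": -1}

```text
clock: 9.1
eef_pos: [468.3, -212.4, 73.4]
eef_rot: [2.369, 2.06, -0.003]
ft_force: [-3.0, -6.5, 4.7]
opening: 0.24
grasp_force: 100.4
```

apply_moves:
  moves:
    - {"linear": [0.1,0.5,0],"turn": [0,0,0],"claw": -1}
    - {"linear": [0.1,1,0],"turn": [0,0,0],"claw": -1}
    - {"linear": [0.2,1.5,0],"turn": [0,0,0],"claw": -1}
    - {"linear": [0.3,2,0],"turn": [0,0,0],"claw": -1}
    - {"linear": [0.3,2,0],"turn": [0,0,0],"claw": -1}

```text
clock: 9.6
eef_pos: [468.6, -210.4, 73.5]
eef_rot: [2.369, 2.06, -0.003]
ft_force: [-2.7, -5.6, 4.9]
opening: 0.237
grasp_force: 100.4
```

apply_moves:
  moves:
    - {"linear": [0.1,0.5,0],"turn": [0,0,0],"claw": -1}
    - {"linear": [0.1,1,0],"turn": [0,0,0],"claw": -1}
    - {"linear": [0.2,1.5,0],"turn": [0,0,0],"claw": -1}
    - {"linear": [0.3,2,0],"turn": [0,0,0],"claw": -1}
    - {"linear": [0.3,2,0],"turn": [0,0,0],"claw": -1}

```text
clock: 10.1
eef_pos: [468.8, -208.9, 73.4]
eef_rot: [2.369, 2.059, -0.004]
ft_force: [-3.5, -9.7, 3.9]
opening: 0.241
grasp_force: 100.3
```

Run:
```python
from h import *; import cv2
a=read_camera("top")[:,:,::-1];b=read_camera("side")[:,:,::-1]
c=np.zeros((600,800,3),np.uint8)
c[:400,:400]=cv2.resize(a[165:205,365:405],(400,400),interpolation=cv2.INTER_CUBIC)
c[:,400:]=cv2.resize(b[205:285,325:378],(400,600),interpolation=cv2.INTER_CUBIC)
cv2.imwrite("pics/c8.png",c); s=state();print(s["eef_pos"],s["ft_force"],s["ft_torque"],s["opening"],s["clock"])
```

```text
[ 468.76767663 -208.91651081   73.45533545] [-3.34782199 -8.04992824  4.18247685] [-1.85288724  0.66362696  0.46340838] 0.23756620226617758 10.2
```

View pics/c8.png

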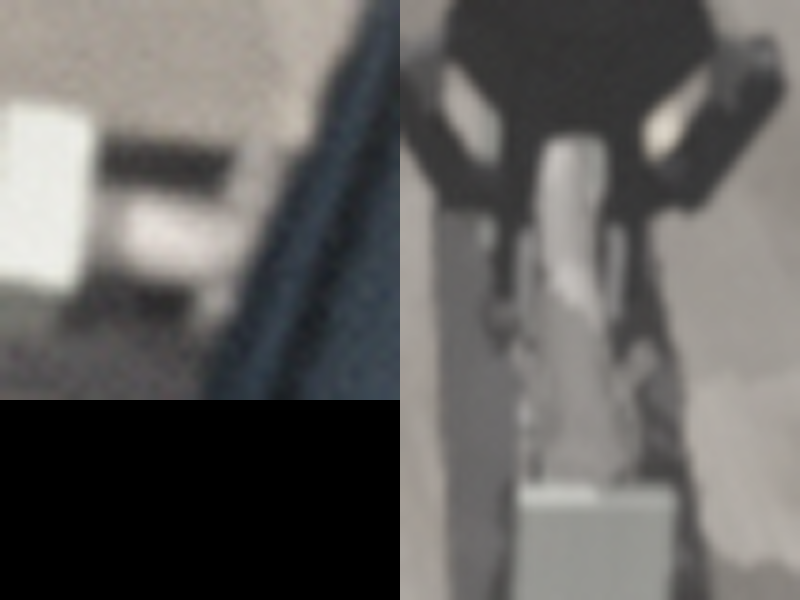

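Top crop: the body now runs into the block edge (col 95), and the push force is rising. I'll push a little further to confirm contact.

apply_moves:
  moves:
    - {"linear": [0.1,0.5,0],"turn": [0,0,0],"claw": -1}
    - {"linear": [0.1,1,0],"turn": [0,0,0],"claw": -1}
    - {"linear": [0.2,1.5,0],"turn": [0,0,0],"claw": -1}
    - {"linear": [0.3,2,0],"turn": [0,0,0],"claw": -1}
    - {"linear": [0.3,2,0],"turn": [0,0,0],"claw": -1}

```text
clock: 10.7
eef_pos: [468.8, -208.7, 73.4]
eef_rot: [2.368, 2.056, -0.009]
ft_force: [-4.9, -18.6, 3.3]
opening: 0.239
grasp_force: 100.0
```

Contact is firm: the pin is stopped after 25.6 mm of travel and the force is building. I'll relax, release and lift.

apply_moves:
  moves:
    - {"linear": [-0.3,-2,0],"turn": [0,0,0],"claw": -1}
    - {"linear": [-0.3,-2,0],"turn": [0,0,0],"claw": -0.4}
    - {"linear": [-0.3,-2,0],"turn": [0,0,0],"claw": 0.3}
    - {"linear": [-0.3,-2,0],"turn": [0,0,0],"claw": 0.7}
    - {"linear": [-0.3,-2,0],"turn": [0,0,0],"claw": 0.7}

```text
clock: 11.2
eef_pos: [468.8, -206.9, 72.6]
eef_rot: [-2.369, -2.062, -0.0]
ft_force: [-0.3, -0.6, 0.1]
opening: 0.795
grasp_force: 0.0
```

apply_moves:
  moves:
    - {"linear": [0,0,0],"turn": [0,0,0],"claw": 0.7}
    - {"linear": [0,0,0],"turn": [0,0,0],"claw": 0.7}
    - {"linear": [0,0,15],"turn": [0,0,0],"claw": 0.7}
    - {"linear": [0,0,40],"turn": [0,0,0],"claw": 0.7}
    - {"linear": [0,0,80],"turn": [0,0,0],"claw": 0.7}

```text
clock: 11.7
eef_pos: [467.6, -206.5, 151.8]
eef_rot: [-2.367, -2.06, 0.003]
ft_force: [0.7, 1.0, -0.2]
opening: 0.851
grasp_force: 0.0
```

apply_moves:
  moves:
    - {"linear": [0,0,40],"turn": [0,0,0],"claw": 0.7}
    - {"linear": [-40,0,80],"turn": [0,0,0],"claw": 0.7}
    - {"linear": [-80,0,90],"turn": [0,0,0],"claw": 0.7}
    - {"linear": [-120,0,90],"turn": [0,0,0],"claw": 0.7}
    - {"linear": [-150,0,90],"turn": [0,0,0],"claw": 0.7}

```text
clock: 12.2
eef_pos: [317.0, -206.8, 243.2]
eef_rot: [2.369, 2.062, 0.0]
ft_force: [0.2, -1.1, 0.0]
opening: 0.85
grasp_force: 0.0
```

Run:
```python
from h import *; import cv2
for _ in range(4): a=read_camera("top")[:,:,::-1]
b=read_camera("side")[:,:,::-1]
c=np.zeros((600,800,3),np.uint8)
c[:225,:400]=cv2.resize(a[165:219,357:453],(400,225),interpolation=cv2.INTER_CUBIC)
c[:,400:]=cv2.resize(b[205:305,320:387],(400,600),interpolation=cv2.INTER_CUBIC)
cv2.imwrite("pics/c9.png",c); s=state();print(s["eef_pos"],s["ft_force"],s["opening"],s["clock"])
```

```text
[ 319.32801713 -207.41772372  242.96108619] [0.21741595 0.28817024 0.57530833] 0.8499482175877116 12.45
```

View pics/c9.png

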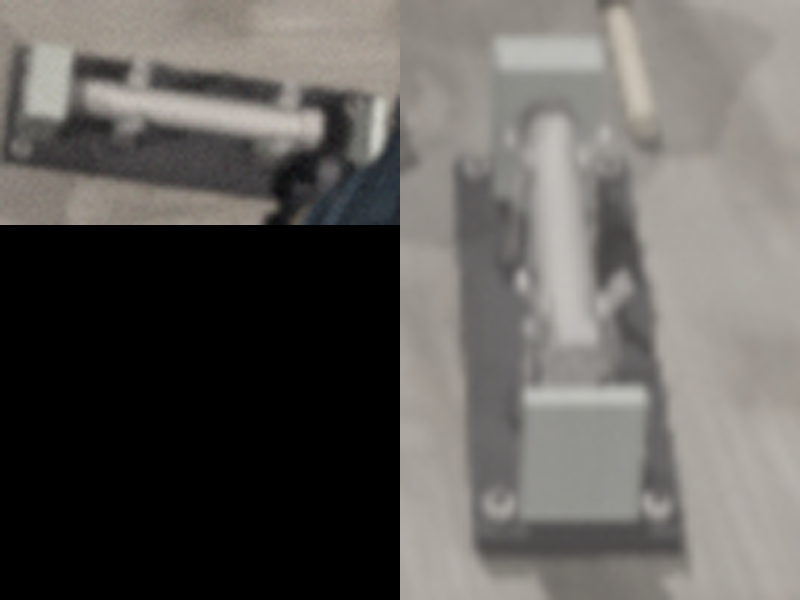

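The pin lies in both clips with its body against the block, and the head's body line is at about (323,125) in the top crop. I'll check that number before handing in.

Run:
```python
from h import *
def W(q,l):
    c,s=np.cos(q[2]),np.sin(q[2]); return [q[0]+c*l[0]-s*l[1],q[1]+s*l[0]+c*l[1],l[2]]
for q in([466.2,-218.5,-.1387],[467.7,-219.7,-.1387]):
    for l in((0,-62,62),(0,-74,62),(0,-70,62)):
        t=proj("top",W(q,l));s=proj("side",W(q,l)); print(l,((t-[357,165])*4.167).round(),((s-[320,205])*[5.97,6]+[400,0]).round())
```

```text
(0, -62, 62) [300. 124.] [567. 329.]
(0, -74, 62) [319. 126.] [570. 349.]
(0, -70, 62) [313. 125.] [569. 342.]
(0, -62, 62) [302. 121.] [572. 330.]
(0, -74, 62) [321. 124.] [574. 351.]
(0, -70, 62) [314. 123.] [573. 344.]
```

Run:
```python
from h import *
from scipy.ndimage import map_coordinates as mc
def W(q,l):
    c,s=np.cos(q[2]),np.sin(q[2]); return [q[0]+c*l[0]-s*l[1],q[1]+s*l[0]+c*l[1],l[2]]
q=[467,-219.1,-.1387]
for n in("top","side"):
    I=np.mean([read_camera(n).mean(2) for _ in range(4)],0)
    for y in range(96,-112,-4 if n=="top" else -4):
        if -48<y<72: continue
        r=[]
        for x in(-14,-10,-5,0,5,10,14):
            u,v=proj(n,W(q,(x,y,62))); r.append(int(mc(I,[[v],[u]],order=1)[0]))
        print(n,y,r)
```

```text
top 96 [176, 181, 181, 180, 181, 181, 179]
top 92 [171, 177, 180, 179, 178, 176, 175]
top 88 [131, 143, 148, 152, 150, 145, 139]
top 84 [73, 92, 102, 115, 115, 95, 80]
top 80 [57, 77, 98, 108, 109, 84, 64]
top 76 [57, 84, 119, 132, 134, 100, 66]
top 72 [62, 103, 142, 162, 165, 114, 65]
top -48 [140, 149, 180, 189, 164, 139, 141]
top -52 [146, 149, 178, 190, 165, 149, 155]
top -56 [124, 141, 175, 189, 166, 139, 138]
top -60 [100, 129, 171, 182, 162, 115, 92]
top -64 [90, 128, 162, 177, 170, 121, 73]
top -68 [91, 132, 166, 181, 177, 125, 72]
top -72 [68, 105, 146, 165, 153, 100, 58]
top -76 [44, 54, 80, 84, 78, 53, 40]
top -80 [42, 34, 37, 36, 36, 35, 38]
top -84 [42, 34, 33, 33, 34, 35, 41]
top -88 [44, 44, 41, 40, 44, 64, 82]
top -92 [70, 77, 72, 65, 71, 98, 105]
top -96 [95, 107, 103, 101, 103, 109, 112]
top -100 [105, 111, 112, 113, 114, 114, 115]
top -104 [108, 130, 141, 146, 148, 145, 144]
top -108 [94, 143, 179, 193, 193, 193, 192]
side 96 [138, 138, 134, 133, 132, 136, 140]
side 92 [137, 135, 126, 127, 128, 132, 139]
side 88 [136, 129, 119, 126, 130, 129, 137]
side 84 [133, 122
[... 181 characters left out ...]
1, 189, 176, 155, 161]
side -52 [133, 150, 180, 189, 177, 153, 145]
side -56 [141, 139, 178, 187, 180, 151, 127]
side -60 [141, 133, 174, 186, 183, 150, 124]
side -64 [134, 135, 170, 182, 181, 148, 125]
side -68 [126, 138, 162, 167, 166, 140, 123]
side -72 [127, 142, 149, 149, 146, 134, 123]
side -76 [128, 142, 141, 144, 138, 133, 121]
side -80 [124, 139, 142, 146, 139, 135, 118]
side -84 [121, 139, 143, 143, 142, 131, 110]
side -88 [125, 143, 144, 143, 142, 121, 108]
side -92 [149, 159, 157, 158, 155, 141, 140]
side -96 [181, 183, 181, 184, 181, 179, 181]
side -100 [181, 181, 180, 182, 181, 181, 183]
side -104 [159, 159, 157, 158, 158, 158, 159]
side -108 [147, 146, 145, 145, 145, 145, 146]
```

```bash
python3 -c "
from workcell import *
print(close_job())"
```

```text
the job is handed in; nothing more can be done
None
```

The pin is snapped into both pairs of fingers and slid home with its shoulder against the block, and the job is handed in; the pin's far end measures y ≈ -74.5 mm in the fixture frame (home -74), no bystander was knowingly touched, and I viewed 11 pictures, one over the limit of 10.

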